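# Sort the sun-room tomatoes

### The arm

A 6-joint arm with a two-finger parallel gripper is mounted at the origin on the work surface. World frame = base frame: x ahead of the robot, y to its left, z up, the work surface at z = 0. Lengths are in m, angles in rad, forces in N, time in s.
With the tool pointing down it reaches from about 0.225 to 0.875 m from the base axis. Payload 3.4 kg.
Tool frame: the origin (TCP) lies at the very end of the fingers, on their centre line; the grasp point (between the pads) lies 19 mm behind it; z points along the fingers, y is the line along which they close (so a half turn about z gives the same grasp; the last joint's range is limited). The gripper opens to 85 mm and grips with 20 to 120 N. Pads are 22 mm wide; open, the fingers measure 114 mm over their backs; the gripper's body (76 mm by 85 mm) begins 54 mm behind the grasp point. The pads swing forward as they close: fully open they stand 13 mm farther back than shut.
Start: joints at [-1.388, 0.276, 1.505, -0, 1.361, -0.121], TCP at [0.172, -0.549, 0.231] pointing down, gripper open.
Joint ranges: [-2.89, 2.89], [-0.75, 2.08], [0.22, 2.7], [-1.18, 4.32], [0.11, 2.71], [-2.7, 2.7]. Speed limits (rad/s): [2.57, 2.57, 3.14, 3.14, 3.14, 3.14].

### API

Orientations are given as [roll, pitch, yaw] about the fixed x, y, z axes, in that order (R = Rz(yaw) Ry(pitch) Rx(roll)).
In Python, from station import env gives the robot as it stands.
- The arm moves only by the tool move_arm, never from a script. Its arguments are lists of equal length, an entry for each row: "linear": the shift along the tool's x, y, z in mm, a list of three; "rotation": the turn, a rotation vector about the tool's x, y, z in rad, a list of three; "grip": the finger opening in mm, from 0 to 85.4. In form: {"linear": [[tx, ty, tz], ...], "rotation": [[wx, wy, wz], ...], "grip": [grip, ...]}. A call has 1 to 12 rows; each row is the pose to reach, as a shift and turn from the pose commanded when the call began, along the tool's axes at that moment; what a row does not reach only later rows make up. A row lasts 1/10 s, in which the tool goes at most 50 mm and 8.59 degrees, less where a joint would pass 70% of its speed; a pose out of reach is approached as far as the arm can. A call with a gripper value outside its range is refused whole. The fingers move at their own pace and stop on an object; "squeeze" is the grip in N (left out, the last holds). Time passes only in rows, so rows that repeat a pose let the fingers close. It gives the time, the measured TCP pose, the force, the opening and the grip force at its end, in the units of the state.
- env.read_state(): the state, without advancing time (a new reading comes with each control period).
- env.camera(name): name is "scene" or "side" or "wrist"; returns the picture (400x640x3 uint8, red, green, blue); there is no depth.
- env.calibration(name): a dict with "camera_matrix" (3x3 intrinsics, pixels), "extrinsics" (4x4, takes a point from camera to world coordinates); the wrist camera has in their place "hand_eye" (4x4, takes a point from camera to tool coordinates, whose origin is the TCP and whose axes are the flange's). Camera axes: x right, y down, z forward; pixel columns grow to the right and rows downward; lengths in m; the calibration is good to about 2 mm. A picture is of the moment at which its call begins: read the wrist's pose just before it. calibration takes no time and is no camera call.
- env.finish_job(): hands the job in; it is judged then, once.
The state is a dict: "clock": time; "qpos": joint angles; "qvel": joint speeds; "joint_efforts": joint torques, N m; "position": TCP position; "tcp_rot": TCP orientation; "wrist_force": force on the tool from outside, world axes, zero at the start; "ft_torque": the same for the moment, N m; "grip_width": opening from 0.0 (shut) to 1.0 (fully open); "finger_force": force on a finger pad.
Only numpy, scipy, OpenCV 4.12 (cv2) and the standard library are available. Lean on these libraries where they do the work, as an engineer would, in place of code of your own. Each camera call takes 0.05 s, during which the arm holds its last target. There are 200 camera calls.

### The job

The tomatoes were tipped in a heap on the blue tray. Take the lid off the terracotta crock, lower every ripe red tomato into it gently, without dropping it, and put the lid back on properly; spread the green tomatoes out to ripen on the tray in a single even layer with at least 4 cm of clear tray between any two. Leave the coffee cup, the plate and the potted plant where they are.

Things in the scene. Friction and masses are not known exactly. Their poses are not given: they have to be found in the camera images.
- tray: fixed shallow blue ceramic tray, 260 mm (its x) by 400 mm (its y), floor 5 mm thick, rim 14 mm high and 5 mm thick; origin under its centre on the table. It holds a paper doily 0.8 mm thick that does not matter
- crock_in (a point): centre of the inner floor of the fixed round terracotta crock, 6 mm above the table; inside diameter 164 mm at the floor and 170 mm at the rim, outside 182 mm (two small lugs reach 116 mm from the centre along its y), 80 mm deep
- crock_rim (a point): centre of the crock's mouth, 86 mm above the table, z up
- lid: loose round wooden lid, 192 mm in diameter, 9 mm thick, 0.3 kg; origin at the centre of the disc's underside, which rests on the crock's rim; below it a plug 152 mm in diameter and 8 mm deep hangs into the mouth; on top a knob 36 mm in diameter from 17 to 43 mm above the origin (neck 22 mm thick below it); starts on the crock; z up
- red1: ripe red tomato, squat round, 60 mm across at its middle and 50 mm high, flat underneath, about 0.11 kg; origin at its centre (25 mm above what it stands on), z up through the stalk; may be absent
- red2: ripe red tomato, squat round, 60 mm across at its middle and 50 mm high, flat underneath, about 0.11 kg; origin at its centre (25 mm above what it stands on), z up through the stalk; may be absent
- red3: ripe red tomato, squat round, 60 mm across at its middle and 50 mm high, flat underneath, about 0.11 kg; origin at its centre (25 mm above what it stands on), z up through the stalk; may be absent
- green1: green tomato, squat round, 60 mm across at its middle and 50 mm high, flat underneath, about 0.11 kg; origin at its centre (25 mm above what it stands on), z up through the stalk; may be absent
- green2: green tomato, squat round, 60 mm across at its middle and 50 mm high, flat underneath, about 0.11 kg; origin at its centre (25 mm above what it stands on), z up through the stalk; may be absent
- green3: green tomato, squat round, 60 mm across at its middle and 50 mm high, flat underneath, about 0.11 kg; origin at its centre (25 mm above what it stands on), z up through the stalk; may be absent
- green4: green tomato, squat round, 60 mm across at its middle and 50 mm high, flat underneath, about 0.11 kg; origin at its centre (25 mm above what it stands on), z up through the stalk; may be absent
- green5: green tomato, squat round, 60 mm across at its middle and 50 mm high, flat underneath, about 0.11 kg; origin at its centre (25 mm above what it stands on), z up through the stalk; may be absent
- coffee_cup: bystander: white coffee cup, 84 mm across the rim with a handle, 75 mm high, standing on a saucer; origin at its underside
- plate: bystander: white plate 156 mm across, 18 mm high; origin at its underside
- plant: bystander: small terracotta pot with a plant, 100 mm across, 145 mm high in all; origin at its underside
- crock: the same crock as a body; origin at the centre of its underside on the table

How it is judged:
By the outcome, as a careful person would: the job done as asked, in the order asked, and still so for the second after the job is handed in, with the robot touching nothing.
Of green4, green5, red3 only 1 to 3 are there at a start; the rules pass over those that are not, and their reading is None.
At some moment in a run one of green1, green2, green3, green4, green5 may be knocked a few centimetres aside while the robot is not near it.
It also fails if it takes over 210 s, if anything falls off the work surface, if the arm or the gripper's body presses on something with over 40 N, if the wrist force passes 120 N, or if a joint passes its speed limit or range.

## Working session

There is one attempt and no reset: what is moved stays moved. The work goes in short steps, Python scripts to look and compute and a tool call to move; the robot and the scene stay as the last step left them, time stands still between calls to the robot, and variables do not carry over. Pictures are saved under pics/ and viewed, at most 14 in all, crops included, and the job is handed in when it is done.

Besides the shell and the picture viewer there is one more tool, called after "Emit:" as name(argument=value, ...) on one line, values as JSON. move_arm: Moves the arm, as the interface text tells. Its arguments: {"type":"object","properties":{"linear":{"type":"array","items":{"type":"array","items":{"type":"number"}}},"rotation":{"type":"array","items":{"type":"array","items":{"type":"number"}}},"grip":{"type":"array","items":{"type":"number"}},"squeeze":{"type":"number"}},"required":["linear","rotation","grip"]}

```bash
mkdir -p pics; ls; python3 - <<'E'
from station import env
import cv2,numpy as np
np.set_printoptions(precision=4,suppress=True)
for n in("scene","side"):
    im=env.camera(n); cv2.imwrite(f"pics/{n}0.png",im[:,:,::-1]); c=env.calibration(n); print(n,c)
print(env.calibration("wrist")); print(env.read_state())
E
```

```text
pics
scene {'camera_matrix': array([[392.9035,   0.    , 314.5005],
       [  0.    , 392.9035, 194.0462],
       [  0.    ,   0.    ,   1.    ]]), 'extrinsics': array([[-0.8437,  0.4331, -0.3171,  0.8635],
       [ 0.5366,  0.6981, -0.474 ,  0.4135],
       [ 0.0161, -0.5701, -0.8214,  0.7852],
       [ 0.    ,  0.    ,  0.    ,  1.    ]])}
side {'camera_matrix': array([[388.3195,   0.    , 321.7324],
       [  0.    , 388.3195, 199.1023],
       [  0.    ,   0.    ,   1.    ]]), 'extrinsics': array([[ 0.9831, -0.0888,  0.16  ,  0.5049],
       [-0.1823, -0.5525,  0.8134, -0.6636],
       [ 0.0162, -0.8288, -0.5593,  0.5305],
       [ 0.    ,  0.    ,  0.    ,  1.    ]])}
{'camera_matrix': array([[315.4622,   0.    , 320.442 ],
       [  0.    , 315.4622, 199.251 ],
       [  0.    ,   0.    ,   1.    ]]), 'hand_eye': array([[-0.0005, -0.9519, -0.3064,  0.0795],
       [ 1.    , -0.0006,  0.0003,  0.0006],
       [-0.0005, -0.3064,  0.9519, -0.1429],
       [ 0.    ,  0.    ,  0.    ,  1.    ]])}
{'clock': 0.1, 'qpos': array([-1.388 ,  0.2766,  1.506 ,  0.    ,  1.3607, -0.121 ]), 'qvel': array([ 0.0016, -0.0021, -0.0014, -0.0007,  0.0002,  0.0017]), 'joint_efforts': array([  0.0017, -41.7698, -24.6405,  -0.0002,   0.0058,   0.    ]), 'position': array([ 0.1719, -0.5482,  0.2305]), 'tcp_rot': array([-3.1399, -0.0002,  0.3038]), 'wrist_force': array([-1.4222,  0.4355,  0.4259]), 'ft_torque': array([ 0.026 , -0.044 ,  0.0247]), 'finger_force': 0.0, 'grip_width': 0.999366526495222}
```

View pics/scene0.png

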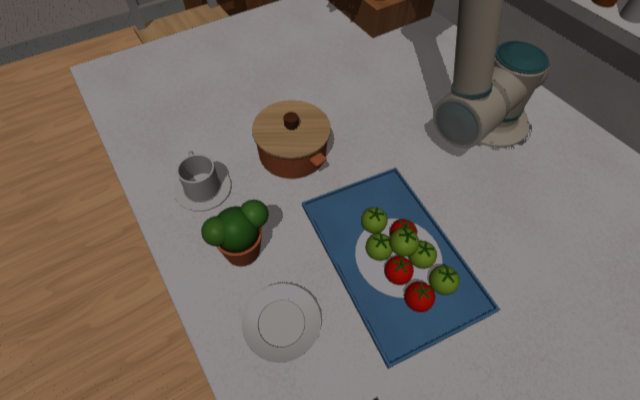

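View pics/side0.png

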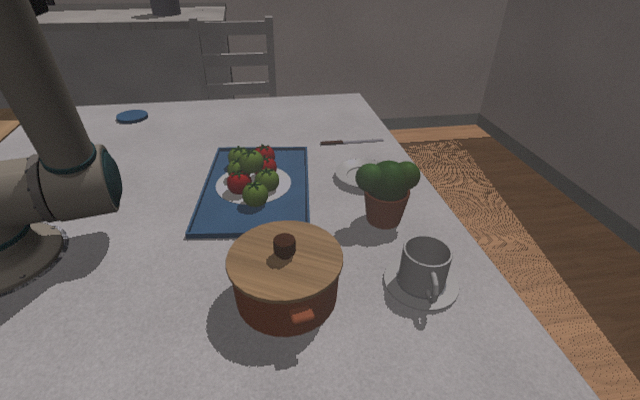

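Scene: crock with lid at about (291,135), the cup (200,180), plant (240,235) and plate (282,322). The heap on the tray is green at (375,220), (379,247), (405,240), (423,254), (444,280) and red at (404,231), (399,270), (420,297). I'll enlarge the heap in both views.

```bash
cat > h.py <<'E'
import numpy as np,cv2
from scipy.spatial.transform import Rotation as Ro
from station import env
np.set_printoptions(precision=3,suppress=True)
def cam(n,st=None):
    c=env.calibration(n);K=c["camera_matrix"]
    if n!="wrist": return K,c["extrinsics"]
    T=np.eye(4);T[:3,:3]=Ro.from_euler("xyz",st["tcp_rot"]).as_matrix();T[:3,3]=st["position"]
    return K,T@c["hand_eye"]
def ray(KT,uv):
    K,T=KT;d=T[:3,:3]@np.linalg.solve(K,[uv[0],uv[1],1]);return T[:3,3],d/np.linalg.norm(d)
def onz(KT,uv,z):
    o,d=ray(KT,uv);return o+d*(z-o[2])/d[2]
def tri(rays):
    A=sum(np.eye(3)-np.outer(d,d) for o,d in rays);b=sum((np.eye(3)-np.outer(d,d))@o for o,d in rays)
    return np.linalg.solve(A,b)
def proj(KT,p):
    K,T=KT;q=K@(T[:3,:3].T@(np.array(p)-T[:3,3]));return q[:2]/q[2]
def rel(p,yaw=None,tilt=None):
    "world point -> shift in mm in the tool axes now"
    s=env.read_state();R=Ro.from_euler("xyz",s["tcp_rot"]).as_matrix()
    return R.T@(np.array(p)-s["position"])*1000
E
python3 - <<'E'
from h import *
a=cv2.imread("pics/scene0.png")[160:360,300:500];cv2.imwrite("pics/c1.png",cv2.resize(a,None,fx=3,fy=3,interpolation=2))
b=cv2.imread("pics/side0.png")[140:240,185:318];cv2.imwrite("pics/c2.png",cv2.resize(b,None,fx=6,fy=6,interpolation=2))
S=cam("scene")
print("lid",onz(S,(291,119),.129),onz(S,(291.5,133),.095))
for p in [(303,204),(396,170),(496,307),(389,361)]: print(onz(S,p,.014))
for p,z in [((399,270),.03),((420,297),.03),((444,280),.03),((375,220),.03),((379,247),.03),((423,254),.03),((405,240),.06),((404,231),.03)]: print(p,onz(S,p,z))
print("cup",onz(S,(203,190),0),"plant",onz(S,(241,258),0),"plate",onz(S,(282,322),0))
E
```

```text
lid [ 0.542 -0.175  0.129] [ 0.548 -0.164  0.095]
[ 0.604 -0.022  0.014]
[0.353 0.014 0.014]
[0.404 0.393 0.014]
[0.65  0.359 0.014]
(399, 270) [0.526 0.232 0.03 ]
(420, 297) [0.527 0.299 0.03 ]
(444, 280) [0.462 0.298 0.03 ]
(375, 220) [0.495 0.109 0.03 ]
(379, 247) [0.528 0.167 0.03 ]
(423, 254) [0.459 0.23  0.03 ]
(405, 240) [0.486 0.193 0.06 ]
(404, 231) [0.457 0.166 0.03 ]
cup [ 0.785 -0.193  0.   ] plant [0.787 0.019 0.   ] plate [0.781 0.187 0.   ]
```

View pics/c1.png

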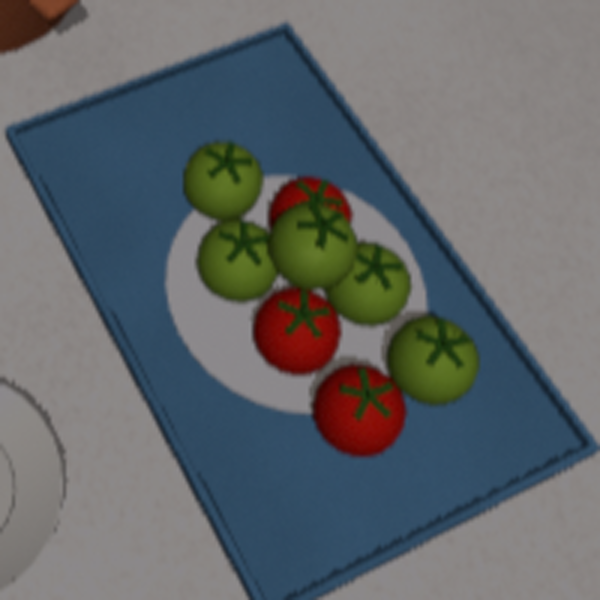

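View pics/c2.png

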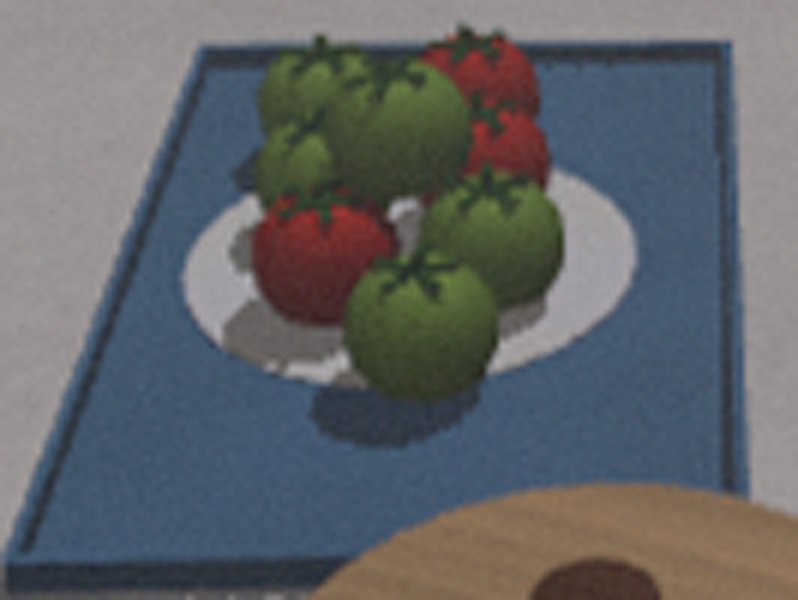

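Crops: one green (crop1 313,247) sits on top of the heap; the other seven stand on the tray (3 red, 5 green in all). First I move the wrist camera over the lid.

Emit:
move_arm(linear=[[470,-251,-20],[470,-251,-20],[470,-251,-20],[470,-251,-20],[470,-251,-20],[470,-251,-20],[470,-251,-20],[470,-251,-20],[470,-251,-20],[470,-251,-20],[470,-251,-20],[470,-251,-20]], rotation=[[0,0,0.304],[0,0,0.304],[0,0,0.304],[0,0,0.304],[0,0,0.304],[0,0,0.304],[0,0,0.304],[0,0,0.304],[0,0,0.304],[0,0,0.304],[0,0,0.304],[0,0,0.304]], grip=[85,85,85,85,85,85,85,85,85,85,85,85])

```text
clock: 1.3
position: [0.5482, -0.1649, 0.2507]
tcp_rot: [-3.14, -0.001, 0.005]
wrist_force: [-1.1, -0.2, 0.4]
grip_width: 0.997
finger_force: 0.0
```

```bash
python3 - <<'E'
from h import *
s=env.read_state();im=env.camera("wrist");cv2.imwrite("pics/w1.png",im[:,:,::-1]);print(s["position"],s["tcp_rot"],s["qpos"])
W=cam("wrist",s)
print("pix expected",proj(W,[.545,-.168,.129]))
# brown knob blob: dark
hsv=cv2.cvtColor(im,cv2.COLOR_RGB2HSV);
S,D=cam("scene"),cam("side")
sc=dict(top=(404.3,242.3),Ga=(374.3,220.3),Gb=(379.3,247),R3=(419.7,296.7))
sd=dict(top=(251.3,161.3),Ga=(255,194.2),Gb=(267.2,179.5),R3=(265.5,154))
for k in sc: print(k,tri([ray(S,sc[k]),ray(D,sd[k])]))
E
```

```text
[ 0.548 -0.165  0.251] [-3.14  -0.001  0.005] [-0.415  0.262  1.477  0.002  1.403  1.15 ]
pix expected [323.778 196.942]
top [0.495 0.199 0.069]
Ga [0.497 0.109 0.03 ]
Gb [0.53  0.168 0.032]
R3 [0.533 0.298 0.036]
```

View pics/w1.png

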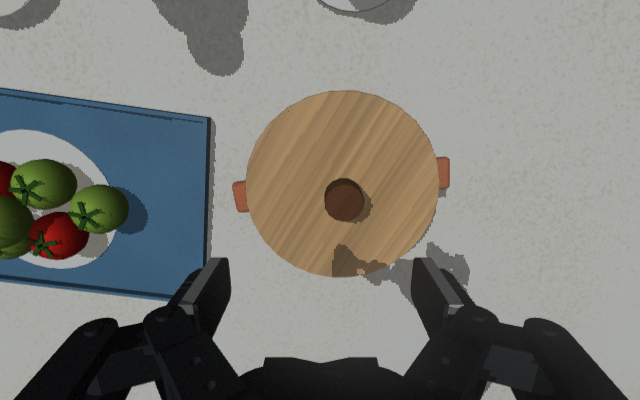

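Wrist view: knob top at (344,200), disc spanning (246–438, 90–277), the crock's lugs at (240,197) and (443,172).

```bash
python3 - <<'E'
from h import *
s=env.read_state();W=cam("wrist",s)
k=onz(W,(344.5,200),.129);d=onz(W,(342,184),.095);c=(onz(W,(240,197),.07)+onz(W,(443,172),.07))/2
print(k,d,c,rel([k[0],k[1],.105]))
E
```

```text
[ 0.54  -0.188  0.129] [ 0.545 -0.188  0.095] [ 0.538 -0.188  0.07 ] [ -6.193  21.617 145.589]
```

```bash
python3 - <<'E'
from h import *
s=env.read_state();im=env.camera("wrist");W=cam("wrist",s);S=cam("scene");D=cam("side");print(s["position"])
print("tray corner wrist",onz(W,(211,118),.014),"Ga",onz(W,(99,209),.03))
for n,C in(("scene",S),("side",D)): print(n,proj(C,[.54,-.188,.129]),proj(C,[.545,-.188,.095]))
print(onz(D,(284,240),.129),onz(D,(285,262),.095))
E
```

```text
[ 0.546 -0.167  0.251]
tray corner wrist [ 0.603 -0.039  0.014] Ga [0.495 0.103 0.03 ]
scene [288.892 115.212] [287.635 126.275]
side [284.826 241.203] [288.635 256.807]
[ 0.539 -0.185  0.129] [ 0.538 -0.199  0.095]
```

Emit:
move_arm(linear=[[-6,21,0],[-6,21,50],[-6,21,90],[-6,21,120],[-6,21,140],[-6,21,150],[-6,21,150],[-6,21,150]], rotation=[[0,0,0],[0,0,0],[0,0,0],[0,0,0],[0,0,0],[0,0,0],[0,0,0],[0,0,0]], grip=[85,85,85,85,85,85,85,85])

```text
clock: 2.2
position: [0.5396, -0.1906, 0.1022]
tcp_rot: [3.141, -0.001, -0.001]
wrist_force: [0.2, -0.3, 0.8]
grip_width: 0.995
finger_force: 0.0
```

Emit:
move_arm(linear=[[0,0,0],[0,0,0],[0,0,0],[0,0,0],[0,0,0],[0,0,0],[0,0,0],[0,0,0],[0,0,0],[0,0,0]], rotation=[[0,0,0],[0,0,0],[0,0,0],[0,0,0],[0,0,0],[0,0,0],[0,0,0],[0,0,0],[0,0,0],[0,0,0]], grip=[30,30,30,30,30,30,30,30,30,30], squeeze=50)

```text
clock: 3.2
position: [0.5398, -0.189, 0.1024]
tcp_rot: [-3.141, -0.001, -0.0]
wrist_force: [-0.5, 2.8, 6.0]
grip_width: 0.406
finger_force: 49.9
```

Emit:
move_arm(linear=[[0,0,-15],[0,0,-35],[0,0,-60],[0,0,-90],[0,0,-90],[-30,21,-90],[-60,43,-90],[-90,64,-90],[-120,86,-90],[-150,107,-90],[-180,128,-90],[-210,150,-90]], rotation=[[0,0,0],[0,0,0],[0,0,0],[0,0,0],[0,0,0],[0,0,0],[0,0,0],[0,0,0],[0,0,0],[0,0,0],[0,0,0],[0,0,0]], grip=[30,30,30,30,30,30,30,30,30,30,30,30])

```text
clock: 4.4
position: [0.3274, -0.3393, 0.1897]
tcp_rot: [-3.14, 0.002, 0.0]
wrist_force: [0.4, -0.6, -2.1]
grip_width: 0.406
finger_force: 50.3
```

Emit:
move_arm(linear=[[-30,21,0],[-30,21,30],[-30,21,70],[-30,21,110],[-30,21,140],[-30,21,155],[-30,21,161],[-30,21,165],[-30,21,167],[-30,21,167]], rotation=[[0,0,0],[0,0,0],[0,0,0],[0,0,0],[0,0,0],[0,0,0],[0,0,0],[0,0,0],[0,0,0],[0,0,0]], grip=[30,30,30,30,30,30,30,30,30,30])

```text
clock: 5.4
position: [0.2997, -0.361, 0.0248]
tcp_rot: [3.14, -0.001, -0.0]
wrist_force: [-0.4, -1.0, -2.4]
grip_width: 0.404
finger_force: 50.4
```

Emit:
move_arm(linear=[[0,0,1],[0,0,2],[0,0,2],[0,0,2],[0,0,2],[0,0,2],[0,0,2],[0,0,-10],[0,0,-30],[0,0,-70],[0,0,-120]], rotation=[[0,0,0],[0,0,0],[0,0,0],[0,0,0],[0,0,0],[0,0,0],[0,0,0],[0,0,0],[0,0,0],[0,0,0],[0,0,0]], grip=[30,30,30,60,70,70,70,70,70,70,70])

```text
clock: 6.5
position: [0.2984, -0.3591, 0.1439]
tcp_rot: [-3.137, 0.003, -0.0]
wrist_force: [0.7, -1.1, -0.4]
grip_width: 0.822
finger_force: 0.0
```

Emit:
move_arm(linear=[[0,-20,-50],[0,-50,-90],[200,-551,-156],[200,-551,-156],[200,-551,-156],[200,-551,-156],[200,-551,-156],[200,-551,-156],[200,-551,-156],[200,-551,-156],[200,-551,-156],[200,-551,-156]], rotation=[[0,0,0],[0,0,0],[0,0,0],[0,0,0],[0,0,0],[0,0,0],[0,0,0],[0,0,0],[0,0,0],[0,0,0],[0,0,0],[0,0,0]], grip=[70,70,70,70,70,70,70,70,70,70,70,70])

```text
clock: 7.7
position: [0.4829, 0.1503, 0.2946]
tcp_rot: [3.141, -0.0, 0.0]
wrist_force: [0.8, -1.4, 0.5]
grip_width: 0.817
finger_force: 0.0
```

Emit:
move_arm(linear=[[0,0,0],[0,0,0],[0,0,0],[0,0,0]], rotation=[[0,0,0],[0,0,0],[0,0,0],[0,0,0]], grip=[70,70,70,70])

```text
clock: 8.1
position: [0.4821, 0.1467, 0.2943]
tcp_rot: [3.141, 0.001, -0.002]
wrist_force: [-0.1, 0.7, 0.3]
grip_width: 0.821
finger_force: 0.0
```

```bash
python3 - <<'E'
from h import *
s=env.read_state();im=env.camera("wrist");cv2.imwrite("pics/w2.png",im[:,:,::-1]);print(s["position"],s["tcp_rot"],s["qpos"])
E
```

```text
[0.482 0.147 0.294] [ 3.141  0.001 -0.002] [ 0.158  0.138  1.532 -0.001  1.473  1.731]
```

View pics/w2.png

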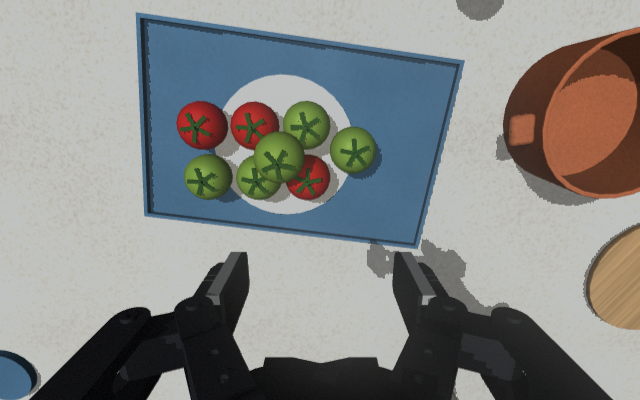

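Wrist view over the tray: reds at (202,125), (255,127), (308,177); greens at (208,177), (259,179), (306,126), (353,150), with the top one at (279,159). Tray corners are (138,13), (463,61), (417,247) and (147,215).

```bash
cat > look.py <<'E'
from h import *
def blobs(z=.03):
    "wrist view: red and green blobs -> world xy at height z"
    s=env.read_state();im=env.camera("wrist");W=cam("wrist",s)
    h=cv2.cvtColor(im,cv2.COLOR_RGB2HSV);out=[]
    for n,m in(("red",((h[...,0]<6)|(h[...,0]>174))&(h[...,1]>215)&(h[...,2]>60)),("green",(h[...,0]>28)&(h[...,0]<60)&(h[...,1]>90))):
        m=cv2.morphologyEx(m.astype(np.uint8),cv2.MORPH_CLOSE,np.ones((9,9)))
        k,_,st,ce=cv2.connectedComponentsWithStats(m)
        for i in range(1,k):
            if st[i,4]>300:
                c=(st[i,0]+st[i,2]/2,st[i,1]+st[i,3]/2);p=onz(W,c,z);out.append((n,np.round(c,0),st[i,2:5],np.round(p[:2],3)));print(*out[-1])
    return out
E
python3 - <<'E'
from look import *
s=env.read_state();print(s["position"]);W=cam("wrist",s)
for c in [(138,13),(463,61),(417,247),(147,215)]: print(onz(W,c,.014))
for n,c in dict(R3=(202,125),R2=(254.5,126.5),R1=(308,177),Gd=(208,177),Gc=(258,179),Gb=(306,125),Ga=(353,150)).items(): print(n,onz(W,c,.03))
print("top",onz(W,(279,159),.069)); blobs()
E
```

```text
[0.482 0.147 0.294]
[0.658 0.362 0.014]
[ 0.604 -0.03   0.014]
[0.351 0.003 0.014]
[0.403 0.395 0.014]
R3 [0.529 0.295 0.03 ]
R2 [0.527 0.229 0.03 ]
R1 [0.462 0.163 0.03 ]
Gd [0.462 0.295 0.03 ]
Gc [0.459 0.229 0.03 ]
Gb [0.529 0.164 0.03 ]
Ga [0.497 0.104 0.03 ]
top [0.493 0.195 0.069]
green [280. 150.] [ 192   97 8958] [0.497 0.198]
green [195. 128.] [ 30  30 372] [0.526 0.305]
```

Emit:
move_arm(linear=[[11,-48,20],[11,-48,70],[11,-48,120],[11,-48,170],[11,-48,205],[11,-48,225],[11,-48,238],[11,-48,247],[11,-48,247]], rotation=[[0,0,0],[0,0,0],[0,0,0],[0,0,0],[0,0,0],[0,0,0],[0,0,0],[0,0,0],[0,0,0]], grip=[76,76,76,76,76,76,76,76,76])

```text
clock: 9.1
position: [0.4931, 0.1953, 0.0467]
tcp_rot: [3.141, 0.002, -0.001]
wrist_force: [0.2, 0.4, -1.1]
grip_width: 0.888
finger_force: 0.0
```

Emit:
move_arm(linear=[[0,0,0],[0,0,0],[0,0,0],[0,0,0],[0,0,0],[0,0,0]], rotation=[[0,0,0],[0,0,0],[0,0,0],[0,0,0],[0,0,0],[0,0,0]], grip=[45,45,45,45,45,45], squeeze=30)

```text
clock: 9.7
position: [0.4946, 0.1962, 0.0483]
tcp_rot: [-3.141, -0.002, 0.0]
wrist_force: [0.8, -1.7, 5.8]
grip_width: 0.683
finger_force: 32.5
```

```bash
python3 - <<'E'
from h import *
s=env.read_state();im=env.camera("wrist");b=env.camera("side")[120:220,180:330]
b=cv2.resize(b,None,fx=4.26,fy=4.26,interpolation=2)[:400,:640];o=np.hstack([cv2.resize(im,(400,250)),cv2.resize(b,(400,250))])
cv2.imwrite("pics/g1.png",o[:,:,::-1]);print(s["position"],s["grip_width"]*85.4)
E
```

```text
[0.495 0.196 0.048] 58.36653292416199
```

View pics/g1.png

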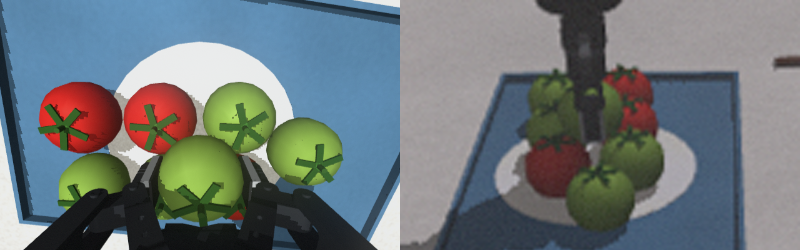

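Emit:
move_arm(linear=[[0,0,-10],[0,0,-30],[0,0,-65],[0,0,-80],[-20,40,-80],[-45,85,-80],[-73,139,-80],[-73,139,-50],[-73,139,-15],[-73,139,10],[-73,139,22],[-73,139,26]], rotation=[[0,0,0],[0,0,0],[0,0,0],[0,0,0],[0,0,0],[0,0,0],[0,0,0],[0,0,0],[0,0,0],[0,0,0],[0,0,0],[0,0,0]], grip=[45,45,45,45,45,45,45,45,45,45,45,45])

```text
clock: 11.0
position: [0.4188, 0.0573, 0.0202]
tcp_rot: [-3.141, 0.004, -0.001]
wrist_force: [0.0, -0.2, -0.9]
grip_width: 0.679
finger_force: 32.9
```

Emit:
move_arm(linear=[[0,0,0],[0,0,1],[0,0,2],[0,0,2],[0,0,2]], rotation=[[0,0,0],[0,0,0],[0,0,0],[0,0,0],[0,0,0]], grip=[45,45,45,45,45])

```text
clock: 11.5
position: [0.4209, 0.0572, 0.0199]
tcp_rot: [3.141, -0.001, -0.0]
wrist_force: [0.4, -0.2, -1.1]
grip_width: 0.689
finger_force: 32.9
```

```bash
python3 - <<'E'
from h import *
s=env.read_state();b=env.camera("side")[140:250,180:330]
cv2.imwrite("pics/g2.png",cv2.resize(b,None,fx=5,fy=5,interpolation=2)[:,:,::-1]);print(s["position"],s["grip_width"]*85.4)
E
```

```text
[0.421 0.057 0.02 ] 58.805841401909774
```

View pics/g2.png

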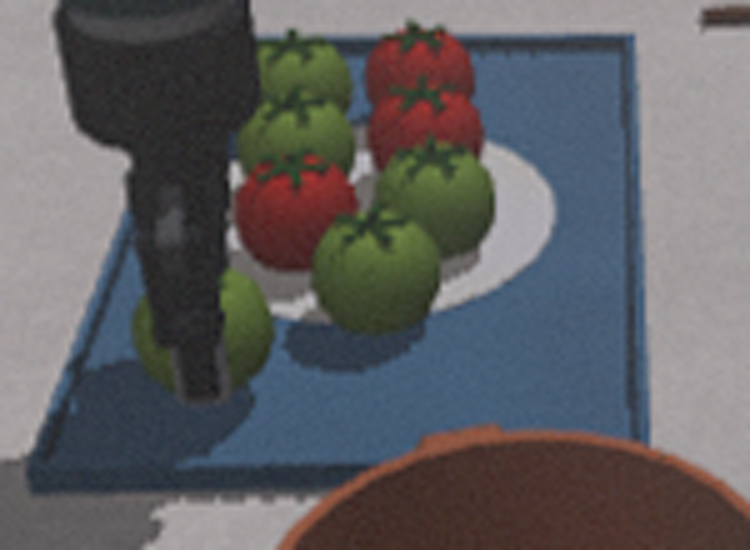

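Emit:
move_arm(linear=[[0,0,1],[0,0,2],[0,0,3],[0,0,4],[0,0,4]], rotation=[[0,0,0],[0,0,0],[0,0,0],[0,0,0],[0,0,0]], grip=[45,45,45,45,45])

```text
clock: 12.05
position: [0.4205, 0.0571, 0.0153]
tcp_rot: [3.142, 0.0, -0.0]
wrist_force: [0.4, 0.4, -1.3]
grip_width: 0.678
finger_force: 32.9
```

Emit:
move_arm(linear=[[0,0,1],[0,0,1],[0,0,2],[0,0,2]], rotation=[[0,0,0],[0,0,0],[0,0,0],[0,0,0]], grip=[45,45,45,45])

```text
clock: 12.45
position: [0.4206, 0.0571, 0.0134]
tcp_rot: [3.142, 0.0, -0.0]
wrist_force: [0.7, 0.1, -1.5]
grip_width: 0.683
finger_force: 32.9
```

Emit:
move_arm(linear=[[0,0,1],[0,0,1],[0,0,2],[0,0,2]], rotation=[[0,0,0],[0,0,0],[0,0,0],[0,0,0]], grip=[45,45,45,45])

```text
clock: 12.85
position: [0.421, 0.0571, 0.0117]
tcp_rot: [3.142, -0.001, -0.0]
wrist_force: [0.3, 0.1, 2.6]
grip_width: 0.681
finger_force: 33.1
```

Emit:
move_arm(linear=[[0,0,0],[0,0,0],[0,0,0],[0,0,-10],[0,0,-40],[0,0,-70]], rotation=[[0,0,0],[0,0,0],[0,0,0],[0,0,0],[0,0,0],[0,0,0]], grip=[72,72,72,72,72,72])

```text
clock: 13.45
position: [0.42, 0.0571, 0.0824]
tcp_rot: [3.142, 0.002, -0.0]
wrist_force: [0.6, 0.4, -0.6]
grip_width: 0.842
finger_force: 0.0
```

Emit:
move_arm(linear=[[5,0,-20],[76,-47,-20],[76,-47,-20],[76,-47,-20],[76,-47,-20],[76,-47,-20],[76,-47,-20],[76,-47,-20],[76,-47,-20],[76,-47,-20],[76,-47,-20],[76,-47,-20]], rotation=[[0,0,-0.1],[0,0,-1.571],[0,0,-1.571],[0,0,-1.571],[0,0,-1.571],[0,0,-1.571],[0,0,-1.571],[0,0,-1.571],[0,0,-1.571],[0,0,-1.571],[0,0,-1.571],[0,0,-1.571]], grip=[76,76,76,76,76,76,76,76,76,76,76,76])

```text
clock: 14.65
position: [0.4966, 0.1041, 0.1021]
tcp_rot: [3.141, 0.0, 1.571]
wrist_force: [0.2, -0.1, -0.1]
grip_width: 0.889
finger_force: 0.0
```

```bash
python3 - <<'E'
from look import *
s=env.read_state();im=env.camera("wrist");print(s["position"],s["tcp_rot"],rel([.497,.104,.01]))
cv2.imwrite("pics/g3.png",im[:,:,::-1])
E
```

```text
[0.497 0.104 0.102] [3.141 0.    1.571] [-0.119  0.307 92.035]
```

View pics/g3.png

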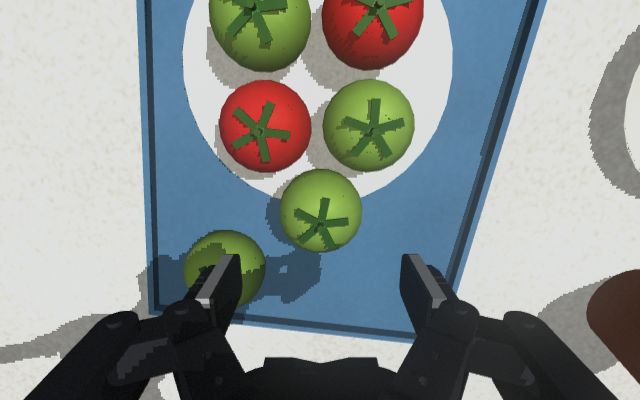

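Ga sits centred between the fingers at (320,210), with nothing in their way. I'll pick it and carry it to its slot.

Emit:
move_arm(linear=[[0,0,40],[0,0,70],[0,0,85],[0,0,92],[0,0,92],[0,0,92],[0,0,92],[0,0,92],[0,0,92],[0,0,92]], rotation=[[0,0,0],[0,0,0],[0,0,0],[0,0,0],[0,0,0],[0,0,0],[0,0,0],[0,0,0],[0,0,0],[0,0,0]], grip=[76,76,76,76,76,45,45,45,45,45])

```text
clock: 15.7
position: [0.4975, 0.1042, 0.0108]
tcp_rot: [3.139, -0.0, 1.571]
wrist_force: [-0.7, -0.1, 7.1]
grip_width: 0.682
finger_force: 32.7
```

Emit:
move_arm(linear=[[0,0,-10],[0,0,-30],[-20,15,-45],[-45,35,-45],[-64,53,-45],[-64,53,-25],[-64,53,-8],[-64,53,-2],[-64,53,0],[-64,53,0]], rotation=[[0,0,0],[0,0,0],[0,0,0],[0,0,0],[0,0,0],[0,0,0],[0,0,0],[0,0,0],[0,0,0],[0,0,0]], grip=[45,45,45,45,45,45,45,45,45,45])

```text
clock: 16.7
position: [0.5487, 0.0399, 0.0108]
tcp_rot: [-3.14, 0.001, 1.571]
wrist_force: [-2.9, -1.7, 5.4]
grip_width: 0.68
finger_force: 33.2
```

Emit:
move_arm(linear=[[0,0,0],[0,0,0],[0,0,0],[0,0,-10],[0,0,-40],[0,0,-80],[0,0,-110],[0,0,-110]], rotation=[[0,0,0],[0,0,0],[0,0,0],[0,0,0],[0,0,0],[0,0,0],[0,0,0],[0,0,0]], grip=[72,72,72,76,76,76,76,76])

```text
clock: 17.5
position: [0.5533, 0.0401, 0.1248]
tcp_rot: [3.131, 0.001, 1.571]
wrist_force: [1.5, -0.3, 0.0]
grip_width: 0.893
finger_force: 0.0
```

```bash
cat >> h.py <<'E'
def plan(wps,s=None):
    "wps: (tomato centre xyz, yaw deg, tilt); prints shift mm + rotvec from the pose now"
    s=s or env.read_state();R0=Ro.from_euler("xyz",s["tcp_rot"]);p0=s["position"]
    for P,yaw,t in wps:
        R=Ro.from_euler("z",yaw,degrees=True)*Ro.from_euler("x",np.pi)*Ro.from_euler("y",t)
        tcp=np.array(P)+R.as_matrix()[:,2]*.020
        print((R0.inv().apply(tcp-p0)*1000).round(1),(R0.inv()*R).as_rotvec().round(3),tcp)
E
python3 - <<'E'
from h import *
print(env.read_state()["position"])
plan([((.462,.163,.13),45,.21),((.462,.163,.03),45,.21)])
C=np.array([.540,-.188])
for f in(45,285,165):
    a=np.radians(f);print(f,C+.04*np.array([np.cos(a),np.sin(a)]))
E
```

```text
[0.553 0.04  0.125]
[125.9 -88.4  13.4] [-0.072  0.195  0.784] [0.465 0.166 0.11 ]
[126.  -89.5 113.4] [-0.072  0.195  0.784] [0.465 0.166 0.01 ]
45 [ 0.568 -0.16 ]
285 [ 0.55  -0.227]
165 [ 0.501 -0.178]
```

Emit:
move_arm(linear=[[126,-86,12],[126,-86,12],[126,-86,12],[126,-86,12],[126,-86,12],[126,-86,12],[126,-86,12],[126,-86,12],[126,-86,12]], rotation=[[-0.072,0.195,0.784],[-0.072,0.195,0.784],[-0.072,0.195,0.784],[-0.072,0.195,0.784],[-0.072,0.195,0.784],[-0.072,0.195,0.784],[-0.072,0.195,0.784],[-0.072,0.195,0.784],[-0.072,0.195,0.784]], grip=[76,76,76,76,76,76,76,76,76])

```text
clock: 18.4
position: [0.464, 0.1661, 0.1075]
tcp_rot: [-3.134, -0.202, 0.784]
wrist_force: [0.4, -0.8, -0.0]
grip_width: 0.89
finger_force: 0.0
```

```bash
python3 - <<'E'
from h import *
s=env.read_state();im=env.camera("wrist");print(s["position"],s["tcp_rot"]);W=cam("wrist",s)
plan([((.462,.163,.13),45,.21),((.462,.163,.03),45,.21)],s)
for c in((.462,.163,.03),(.529,.164,.03),(.459,.229,.03)): cv2.circle(im,[int(v) for v in proj(W,c)],4,(255,255,255),-1)
cv2.imwrite("pics/g4.png",im[:,:,::-1])
E
```

```text
[0.464 0.166 0.107] [-3.134 -0.202  0.784]
[ 1.1  0.7 -2.8] [-0.008  0.008 -0.001] [0.465 0.166 0.11 ]
[-19.    1.5  95.2] [-0.008  0.008 -0.001] [0.465 0.166 0.01 ]
```

View pics/g4.png

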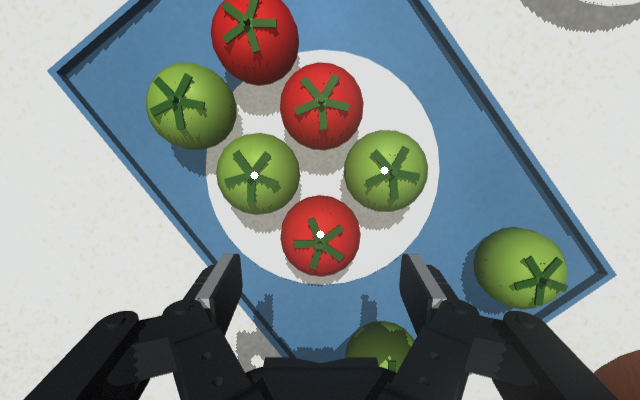

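The dots coincide with the red at (320,235) and the neighbours; the fingers land in the gaps. I'll grasp it.

Emit:
move_arm(linear=[[-8,1,40],[-14,1,70],[-17,1,85],[-19,1,95],[-19,1,95],[-19,1,95],[-19,1,95],[-19,1,95],[-19,1,95],[-19,1,95],[-19,1,95]], rotation=[[0,0,0],[0,0,0],[0,0,0],[0,0,0],[0,0,0],[0,0,0],[0,0,0],[0,0,0],[0,0,0],[0,0,0],[0,0,0]], grip=[76,76,76,76,76,45,45,45,45,45,45])

```text
clock: 19.55
position: [0.4651, 0.1665, 0.0116]
tcp_rot: [-3.135, -0.204, 0.783]
wrist_force: [-1.1, -0.3, 6.4]
grip_width: 0.68
finger_force: 32.8
```

```bash
python3 - <<'E'
from h import *
print(env.read_state()["position"])
plan([((.462,.163,.03),45,.21),((.462,.163,.16),45,.21),((.568,-.160,.16),45,.21),((.568,-.160,.033),45,.21),((.568,-.160,.031),45,.21)])
E
```

```text
[0.465 0.166 0.012]
[-0.7  0.2  1.1] [-0.006  0.006 -0.002] [0.465 0.166 0.01 ]
[  25.7   -0.6 -126.2] [-0.006  0.006 -0.002] [0.465 0.166 0.14 ]
[-124.   302.8 -159.2] [-0.006  0.006 -0.002] [ 0.571 -0.157  0.14 ]
[-149.8  303.7  -34.9] [-0.006  0.006 -0.002] [ 0.571 -0.157  0.013]
[-150.2  303.7  -32.9] [-0.006  0.006 -0.002] [ 0.571 -0.157  0.011]
```

Emit:
move_arm(linear=[[3,0,-15],[9,0,-45],[17,0,-85],[26,0,-126],[0,45,-132],[-22,90,-138],[-45,135,-143],[-67,180,-148],[-90,225,-153],[-105,265,-157],[-124,303,-159],[-124,303,-159]], rotation=[[0,0,0],[0,0,0],[0,0,0],[0,0,0],[0,0,0],[0,0,0],[0,0,0],[0,0,0],[0,0,0],[0,0,0],[0,0,0],[0,0,0]], grip=[45,45,45,45,45,45,45,45,45,45,45,45])

```text
clock: 20.75
position: [0.573, -0.1634, 0.1386]
tcp_rot: [-3.138, -0.201, 0.779]
wrist_force: [-0.8, 0.4, -1.4]
grip_width: 0.68
finger_force: 32.9
```

```bash
python3 - <<'E'
from h import *
s=env.read_state();im=env.camera("side")[160:360,180:420];print(s["position"],s["grip_width"])
plan([((.568,-.160,.031),45,.21)])
cv2.imwrite("pics/g5.png",cv2.resize(im,None,fx=2.5,fy=2.5)[:,:,::-1])
E
```

```text
[ 0.573 -0.163  0.139] 0.6802467042993409
[-23.5  -1.4 124.7] [-0.007  0.008 -0.006] [ 0.571 -0.157  0.011]
```

View pics/g5.png

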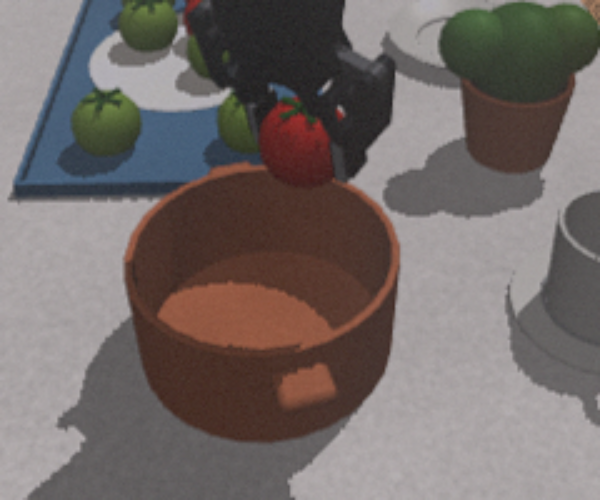

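```bash
python3 - <<'E'
from h import *
from scipy.optimize import least_squares
D=cam("side");a=np.linspace(0,2*np.pi,200)
def f(c):
    q=np.array([proj(D,(c[0]+.091*np.cos(t),c[1]+.091*np.sin(t),.086)) for t in a]);return np.r_[q.min(0),q.max(0)]-[230.4,226,339.6,301]
r=least_squares(f,[.54,-.188]);print(r.x,r.fun)
E
```

```text
[ 0.54  -0.182] [-0.688 -0.859  0.71   0.348]
```

Emit:
move_arm(linear=[[0,-1,0],[-7,-1,40],[-14,-1,75],[-20,-1,102],[-23,-1,115],[-24,-1,120],[-25,-1,122],[-25,-1,122],[-25,-1,122]], rotation=[[0,0,0],[0,0,0],[0,0,0],[0,0,0],[0,0,0],[0,0,0],[0,0,0],[0,0,0],[0,0,0]], grip=[45,45,45,45,45,45,45,45,45])

```text
clock: 21.7
position: [0.57, -0.1562, 0.0158]
tcp_rot: [-3.136, -0.203, 0.784]
wrist_force: [-0.3, -0.1, -1.1]
grip_width: 0.676
finger_force: 32.9
```

Emit:
move_arm(linear=[[0,0,1],[0,0,1],[0,0,2],[0,0,2]], rotation=[[0,0,0],[0,0,0],[0,0,0],[0,0,0]], grip=[45,45,45,45])

```text
clock: 22.1
position: [0.5695, -0.1556, 0.0127]
tcp_rot: [-3.134, -0.202, 0.783]
wrist_force: [-0.0, -0.9, -0.0]
grip_width: 0.678
finger_force: 33.0
```

Emit:
move_arm(linear=[[0,0,1],[0,0,1],[0,0,1],[0,0,1],[0,0,1],[3,0,-14],[9,0,-45],[18,0,-90],[26,0,-125],[26,0,-125]], rotation=[[0,0,0],[0,0,0],[0,0,0],[0,0,0],[0,0,0],[0,0,0],[0,0,0],[0,0,0],[0,0,0],[0,0,0]], grip=[45,45,70,70,70,70,72,76,76,76])

```text
clock: 23.1
position: [0.574, -0.1576, 0.1459]
tcp_rot: [3.138, -0.206, 0.785]
wrist_force: [0.7, 0.3, 0.7]
grip_width: 0.89
finger_force: 0.0
```

```bash
python3 - <<'E'
from look import *
print(env.read_state()["position"])
plan([((.527,.229,.13),45,-.21)]); 
E
```

```text
[ 0.574 -0.158  0.146]
[ 223.7 -306.8   82. ] [ 0.003 -0.416 -0.001] [0.524 0.226 0.11 ]
```

Emit:
move_arm(linear=[[20,-30,0],[50,-70,10],[85,-115,30],[224,-307,82],[224,-307,82],[224,-307,82],[224,-307,82],[224,-307,82],[224,-307,82],[224,-307,82],[224,-307,82],[224,-307,82]], rotation=[[0,0,0],[0,-0.1,0],[0,-0.2,0],[0,-0.416,0],[0,-0.416,0],[0,-0.416,0],[0,-0.416,0],[0,-0.416,0],[0,-0.416,0],[0,-0.416,0],[0,-0.416,0],[0,-0.416,0]], grip=[76,76,76,76,76,76,76,76,76,76,76,76])

```text
clock: 24.3
position: [0.5203, 0.2265, 0.1073]
tcp_rot: [-3.134, 0.214, 0.785]
wrist_force: [1.0, -0.1, -0.4]
grip_width: 0.891
finger_force: 0.0
```

```bash
python3 - <<'E'
from h import *
s=env.read_state();im=env.camera("wrist");print(s["position"],s["tcp_rot"]);W=cam("wrist",s)
plan([((.527,.229,.03),45,-.21)],s)
for c in((.527,.229,.03),(.529,.164,.03),(.459,.229,.03),(.529,.295,.03),(.462,.295,.03)): cv2.circle(im,[int(v) for v in proj(W,c)],4,(255,255,255),-1)
cv2.imwrite("pics/g6.png",im[:,:,::-1])
E
```

```text
[0.52  0.227 0.107] [-3.134  0.214  0.785]
[22.9  3.7 94.1] [-0.008  0.004 -0.001] [0.524 0.226 0.01 ]
```

View pics/g6.png

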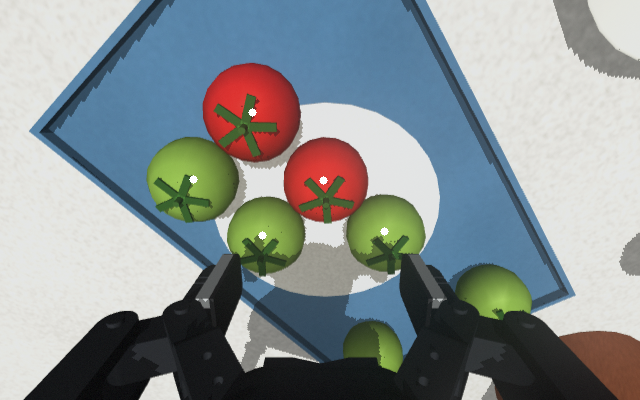

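Dots match the five tomatoes to within about 4 px. I'll grasp the red at (326,180).

Emit:
move_arm(linear=[[0,3,0],[9,3,40],[16,3,70],[20,3,85],[22,3,94],[22,3,94],[22,3,94],[22,3,94],[22,3,94],[22,3,94],[22,3,94]], rotation=[[0,0,0],[0,0,0],[0,0,0],[0,0,0],[0,0,0],[0,0,0],[0,0,0],[0,0,0],[0,0,0],[0,0,0],[0,0,0]], grip=[76,76,76,76,76,76,45,45,45,45,45])

```text
clock: 25.45
position: [0.524, 0.2279, 0.0121]
tcp_rot: [-3.135, 0.211, 0.787]
wrist_force: [1.9, -0.7, 5.9]
grip_width: 0.678
finger_force: 32.9
```

```bash
python3 - <<'E'
from h import *
print(env.read_state()["position"])
plan([((.527,.229,.03),45,-.21),((.527,.229,.16),45,-.21),((.550,-.225,.17),105,-.21)])
E
```

```text
[0.524 0.228 0.012]
[-0.8  1.3  1.9] [-0.006  0.001  0.001] [0.524 0.226 0.01 ]
[ -28.1    0.5 -125.2] [-0.006  0.001  0.001] [0.524 0.226 0.14 ]
[-326.5  341.4  -73.6] [-0.224 -0.002 -1.023] [ 0.551 -0.229  0.15 ]
```

Emit:
move_arm(linear=[[-3,0,-15],[-10,0,-45],[-19,0,-85],[-28,0,-125],[-326,341,-74],[-326,341,-74],[-326,341,-74],[-326,341,-74],[-326,341,-74],[-326,341,-74],[-326,341,-74],[-326,341,-74]], rotation=[[0,0,0],[0,0,0],[0,0,0],[0,0,0],[-0.224,0,-1.023],[-0.224,0,-1.023],[-0.224,0,-1.023],[-0.224,0,-1.023],[-0.224,0,-1.023],[-0.224,0,-1.023],[-0.224,0,-1.023],[-0.224,0,-1.023]], grip=[45,45,45,45,45,45,45,45,45,45,45,45])

```text
clock: 26.65
position: [0.545, -0.1621, 0.1477]
tcp_rot: [-3.138, 0.206, 1.836]
wrist_force: [1.1, 0.6, -0.9]
grip_width: 0.685
finger_force: 32.9
```

```bash
python3 - <<'E'
from h import *
s=env.read_state();print(s["position"],s["tcp_rot"],s["grip_width"],s["qvel"])
plan([((.550,-.225,.17),105,-.21)])
E
```

```text
[ 0.545 -0.162  0.148] [-3.138  0.206  1.836] 0.6849048770787802 [-0.924  0.099 -0.184  0.11  -0.173 -1.213]
[-65.3 -11.6  10.9] [-0.002 -0.004  0.003] [ 0.551 -0.229  0.15 ]
```

Emit:
move_arm(linear=[[-30,-4,5],[-30,-4,5],[-30,-4,5],[-30,-4,5]], rotation=[[0,0,0],[0,0,0],[0,0,0],[0,0,0]], grip=[45,45,45,45])

```text
clock: 27.05
position: [0.5498, -0.1906, 0.1487]
tcp_rot: [-3.138, 0.206, 1.833]
wrist_force: [-0.4, 0.5, -1.5]
grip_width: 0.681
finger_force: 32.9
```

```bash
python3 - <<'E'
from h import *
s=env.read_state();print(s["position"],s["tcp_rot"],s["grip_width"],s["qvel"])
plan([((.550,-.225,.17),105,-.21),((.550,-.225,.034),105,-.21),((.550,-.225,.031),105,-.21)])
E
```

```text
[ 0.55  -0.191  0.149] [-3.138  0.206  1.833] 0.6805558642013873 [ 0.015 -0.003  0.    -0.001 -0.003 -0.002]
[-37.   -8.7   6. ] [-0.003 -0.004  0.001] [ 0.551 -0.229  0.15 ]
[ -9.2  -8.2 139.1] [-0.003 -0.004  0.001] [ 0.551 -0.229  0.014]
[ -8.6  -8.2 142. ] [-0.003 -0.004  0.001] [ 0.551 -0.229  0.011]
```

Emit:
move_arm(linear=[[-37,-8,6],[-37,-8,6],[-28,-8,50],[-19,-8,92],[-14,-8,116],[-11,-8,130],[-10,-8,136],[-9,-8,138],[-9,-8,139],[-9,-8,139]], rotation=[[0,0,0],[0,0,0],[0,0,0],[0,0,0],[0,0,0],[0,0,0],[0,0,0],[0,0,0],[0,0,0],[0,0,0]], grip=[45,45,45,45,45,45,45,45,45,45])

```text
clock: 28.05
position: [0.5529, -0.2302, 0.0161]
tcp_rot: [-3.141, 0.209, 1.833]
wrist_force: [0.2, -0.5, -1.8]
grip_width: 0.682
finger_force: 32.9
```

Emit:
move_arm(linear=[[0,0,1],[0,0,1],[0,0,2],[0,0,2]], rotation=[[0,0,0],[0,0,0],[0,0,0],[0,0,0]], grip=[45,45,45,45])

```text
clock: 28.45
position: [0.5523, -0.2308, 0.0133]
tcp_rot: [-3.14, 0.208, 1.832]
wrist_force: [-0.1, -0.2, -0.7]
grip_width: 0.68
finger_force: 33.0
```

Emit:
move_arm(linear=[[0,0,1],[0,0,1.5],[0,0,1.5],[0,0,1.5],[0,0,1.5],[-3,0,-13],[-10,0,-45],[-19,0,-88],[-28,0,-128],[-28,0,-128],[-28,0,-128]], rotation=[[0,0,0],[0,0,0],[0,0,0],[0,0,0],[0,0,0],[0,0,0],[0,0,0],[0,0,0],[0,0,0],[0,0,0],[0,0,0]], grip=[45,45,70,70,70,70,72,76,76,76,76])

```text
clock: 29.55
position: [0.5536, -0.2319, 0.1454]
tcp_rot: [3.141, 0.21, 1.832]
wrist_force: [0.1, 0.1, -0.3]
grip_width: 0.892
finger_force: 0.0
```

```bash
python3 - <<'E'
from h import *
s=env.read_state();print(s["position"],s["tcp_rot"])
plan([((.529,.295,.13),45,-.21)]); 
E
```

```text
[ 0.554 -0.232  0.145] [3.141 0.21  1.832]
[509.3 108.6 -72.6] [ 0.218 -0.     1.024] [0.526 0.292 0.11 ]
```

Emit:
move_arm(linear=[[30,6,-4],[70,15,-10],[115,25,-16],[160,35,-22],[509,109,-73],[509,109,-73],[509,109,-73],[509,109,-73],[509,109,-73],[509,109,-73],[509,109,-73],[509,109,-73]], rotation=[[0,0,0],[0,0,0],[0.02,0,0.1],[0.05,0,0.2],[0.218,0,1.024],[0.218,0,1.024],[0.218,0,1.024],[0.218,0,1.024],[0.218,0,1.024],[0.218,0,1.024],[0.218,0,1.024],[0.218,0,1.024]], grip=[76,76,76,76,76,76,76,76,76,76,76,76])

```text
clock: 30.75
position: [0.5239, 0.2967, 0.1074]
tcp_rot: [-3.135, 0.212, 0.79]
wrist_force: [-0.4, -0.5, 0.2]
grip_width: 0.89
finger_force: 0.0
```

Emit:
move_arm(linear=[[0,0,0],[0,0,0],[0,0,0]], rotation=[[0,0,0],[0,0,0],[0,0,0]], grip=[76,76,76])

```text
clock: 31.05
position: [0.5253, 0.2903, 0.11]
tcp_rot: [-3.139, 0.213, 0.784]
wrist_force: [-0.1, -0.0, 0.0]
grip_width: 0.89
finger_force: 0.0
```

```bash
python3 - <<'E'
from h import *
s=env.read_state();print(s["position"],s["tcp_rot"])
plan([((.529,.295,.13),45,-.21)]); 
im=env.camera("wrist");W=cam("wrist",s);h=cv2.cvtColor(im,cv2.COLOR_RGB2HSV)
for c in((.529,.295,.03),(.462,.295,.03),(.529,.164,.03),(.459,.229,.03)): 
    u=proj(W,c).astype(int);print(u,h[u[1]-8:u[1]+9:8,u[0]-8:u[0]+9:8].reshape(-1,3).tolist() if 10<u[0]<630 and 10<u[1]<390 else "")
cv2.imwrite("pics/g7.png",im[:,:,::-1])
E
```

```text
[0.525 0.29  0.11 ] [-3.139  0.213  0.784]
[ 1.6 -0.7 -0.8] [-0.003  0.003 -0.001] [0.526 0.292 0.11 ]
[318 180] [[0, 195, 208], [0, 190, 209], [0, 192, 206], [1, 194, 208], [1, 191, 208], [50, 116, 88], [1, 191, 192], [4, 144, 90], [47, 109, 89]]
[258 233] [[41, 142, 174], [41, 139, 178], [41, 143, 162], [41, 142, 180], [41, 142, 180], [41, 147, 168], [41, 143, 186], [50, 119, 58], [46, 143, 112]]
[426 275] [[90, 6, 90], [75, 6, 92], [46, 64, 76], [45, 11, 47], [80, 9, 89], [90, 17, 46], [60, 12, 44], [90, 8, 90], [90, 9, 88]]
[315 278] [[42, 127, 88], [42, 125, 90], [41, 119, 90], [41, 133, 96], [42, 125, 98], [41, 125, 96], [42, 129, 97], [42, 130, 102], [42, 129, 99]]
```

```bash
sed -i 's/((h\[...,0\]<6)|(h\[...,0\]>174))&(h\[...,1\]>215)&(h\[...,2\]>60)/(h[...,0]<5)\&(h[...,1]>165)\&(h[...,2]>60)/; s/(h\[...,0\]<60)&(h\[...,1\]>90)/(h[...,0]<60)\&(h[...,1]>85)\&(h[...,2]>30)/' look.py; python3 - <<'E'
from look import *
blobs();s=env.read_state();plan([((.529,.295,.03),45,-.21)])
E
```

```text
red [317. 184.] [  78   75 4249] [0.526 0.294]
green [286. 246.] [ 133  143 9187] [0.468 0.271]
green [436. 272.] [  56   53 1169] [0.538 0.162]
green [521. 318.] [ 70  32 580] [0.561 0.056]
green [394. 361.] [ 29  24 392] [0.434 0.088]
[22.3 -0.5 97.5] [-0.003  0.001 -0.002] [0.526 0.292 0.01 ]
```

Emit:
move_arm(linear=[[9,0,40],[16,0,72],[20,0,88],[22,0,96],[22,0,97],[22,0,97],[22,0,97],[22,0,97],[22,0,97],[22,0,97],[22,0,97]], rotation=[[0,0,0],[0,0,0],[0,0,0],[0,0,0],[0,0,0],[0,0,0],[0,0,0],[0,0,0],[0,0,0],[0,0,0],[0,0,0]], grip=[76,76,76,76,76,76,45,45,45,45,45])

```text
clock: 32.25
position: [0.5271, 0.2938, 0.0126]
tcp_rot: [-3.14, 0.208, 0.786]
wrist_force: [-0.4, 0.5, 6.8]
grip_width: 0.679
finger_force: 32.7
```

```bash
python3 - <<'E'
from h import *
print(env.read_state()["position"])
plan([((.529,.295,.03),45,-.21),((.529,.295,.16),45,-.21),((.501,-.176,.17),-15,-.21)])
E
```

```text
[0.527 0.294 0.013]
[-1.5  0.5  2.5] [-0.002 -0.002  0.   ] [0.526 0.292 0.01 ]
[ -28.4    0.3 -124.7] [-0.002 -0.002  0.   ] [0.526 0.292 0.14 ]
[-373.7  309.9  -62.5] [ 0.216 -0.001  1.025] [ 0.497 -0.175  0.15 ]
```

Emit:
move_arm(linear=[[-3,0,-15],[-10,0,-45],[-19,0,-85],[-28,0,-125],[-374,310,-62],[-374,310,-62],[-374,310,-62],[-374,310,-62],[-374,310,-62],[-374,310,-62],[-374,310,-62],[-374,310,-62]], rotation=[[0,0,0],[0,0,0],[0,0,0],[0,0,0],[0.216,0,1.025],[0.216,0,1.025],[0.216,0,1.025],[0.216,0,1.025],[0.216,0,1.025],[0.216,0,1.025],[0.216,0,1.025],[0.216,0,1.025]], grip=[45,45,45,45,45,45,45,45,45,45,45,45])

```text
clock: 33.45
position: [0.4997, -0.1094, 0.1477]
tcp_rot: [3.14, 0.211, -0.266]
wrist_force: [-0.4, 0.1, -1.8]
grip_width: 0.68
finger_force: 32.8
```

Emit:
move_arm(linear=[[0,0,0],[0,0,0],[0,0,0]], rotation=[[0,0,0],[0,0,0],[0,0,0]], grip=[45,45,45])

```text
clock: 33.75
position: [0.5001, -0.1058, 0.1474]
tcp_rot: [3.141, 0.212, -0.262]
wrist_force: [1.2, 0.6, -1.2]
grip_width: 0.678
finger_force: 32.8
```

```bash
python3 - <<'E'
from h import *
s=env.read_state();print(s["position"],s["tcp_rot"],s["grip_width"],s["qpos"])
plan([((.501,-.176,.17),-15,-.21),((.501,-.176,.034),-15,-.21)])
im=env.camera("wrist");cv2.imwrite("pics/g8.png",im[:,:,::-1])
E
```

```text
[ 0.5   -0.106  0.147] [ 3.141  0.212 -0.262] 0.6781948505984039 [-0.334  0.359  1.62  -0.016  1.374  1.504]
[13.8 67.5 -6.1] [ 0.     0.002 -0.   ] [ 0.497 -0.175  0.15 ]
[ 42.5  67.5 126.8] [ 0.     0.002 -0.   ] [ 0.497 -0.175  0.014]
```

Emit:
move_arm(linear=[[8,40,-4],[14,67,-6],[14,67,-6],[23,67,36],[31,67,76],[37,67,102],[40,67,117],[41,67,123],[42,67,126],[42,67,126],[42,67,126]], rotation=[[0,0,0],[0,0,0],[0,0,0],[0,0,0],[0,0,0],[0,0,0],[0,0,0],[0,0,0],[0,0,0],[0,0,0],[0,0,0]], grip=[45,45,45,45,45,45,45,45,45,45,45])

```text
clock: 34.9
position: [0.4978, -0.1754, 0.0164]
tcp_rot: [3.14, 0.21, -0.262]
wrist_force: [-1.3, 0.8, -0.3]
grip_width: 0.68
finger_force: 32.9
```

Emit:
move_arm(linear=[[0,0,1],[0,0,1],[0,0,2],[0,0,2]], rotation=[[0,0,0],[0,0,0],[0,0,0],[0,0,0]], grip=[45,45,45,45])

```text
clock: 35.3
position: [0.4966, -0.1755, 0.0136]
tcp_rot: [3.14, 0.212, -0.263]
wrist_force: [-0.5, 0.2, -1.2]
grip_width: 0.682
finger_force: 33.0
```

Emit:
move_arm(linear=[[0,0,1],[0,0,1],[0,0,1.5],[0,0,1.5]], rotation=[[0,0,0],[0,0,0],[0,0,0],[0,0,0]], grip=[45,45,45,45])

```text
clock: 35.7
position: [0.4966, -0.1755, 0.0135]
tcp_rot: [3.14, 0.211, -0.263]
wrist_force: [-1.0, 0.0, 9.7]
grip_width: 0.678
finger_force: 33.6
```

Emit:
move_arm(linear=[[0,0,0],[0,0,0],[0,0,0],[0,0,0],[-3,0,-13],[-10,0,-45],[-19,0,-88],[-40,0,-160],[-40,0,-160],[-40,0,-160],[-40,0,-160]], rotation=[[0,0,0],[0,0,0],[0,0,0],[0,0,0],[0,0,0],[0,0,0],[0,0,0],[0,0,0],[0,0,0],[0,0,0],[0,0,0]], grip=[45,70,70,70,70,72,76,76,76,76,76])

```text
clock: 36.8
position: [0.4911, -0.1737, 0.1776]
tcp_rot: [3.14, 0.21, -0.263]
wrist_force: [-0.7, 0.6, -0.3]
grip_width: 0.891
finger_force: 0.0
```

```bash
python3 - <<'E'
from look import *
s=env.read_state();print(s["position"],s["tcp_rot"]);im=env.camera("wrist")
cv2.imwrite("pics/g9.png",im[:,:,::-1])
blobs(.031)
plan([((.54,-.32,.18),0,0),((.30,-.361,.15),0,0)])
E
```

```text
[ 0.491 -0.174  0.178] [ 3.14   0.21  -0.263]
red [368.  65.] [  77   82 4677] [ 0.553 -0.229]
red [277.  70.] [  76   81 4640] [ 0.569 -0.159]
red [322. 144.] [  67   69 3472] [ 0.499 -0.177]
green [371.  70.] [ 48  52 867] [ 0.549 -0.231]
green [273.  75.] [ 48  50 855] [ 0.566 -0.155]
green [ 74. 152.] [  83   66 4352] [0.551 0.041]
green [322. 156.] [ 41  40 634] [ 0.488 -0.175]
green [ 12. 202.] [ 23  52 830] [0.521 0.134]
green [134. 260.] [  63   56 2669] [0.424 0.058]
green [  9. 263.] [ 18  42 524] [0.456 0.194]
[ 87.6 128.7  -2.8] [-0.027  0.213 -0.262] [ 0.54 -0.32  0.16]
[-122.1  230.6   73.6] [-0.027  0.213 -0.262] [ 0.3   -0.361  0.13 ]
```

All three reds are in the crock, at (368,65), (277,70) and (322,144) in the wrist view, within 2 mm of plan. Next I fetch the lid.

Emit:
move_arm(linear=[[-122,231,74],[-122,231,74],[-122,231,74],[-122,231,74],[-122,231,74],[-122,231,74],[-122,231,74],[-122,231,74],[-122,231,74],[-122,231,74]], rotation=[[-0.027,0.213,-0.262],[-0.027,0.213,-0.262],[-0.027,0.213,-0.262],[-0.027,0.213,-0.262],[-0.027,0.213,-0.262],[-0.027,0.213,-0.262],[-0.027,0.213,-0.262],[-0.027,0.213,-0.262],[-0.027,0.213,-0.262],[-0.027,0.213,-0.262]], grip=[76,76,76,76,76,76,76,76,76,76])

```text
clock: 37.9
position: [0.3017, -0.3609, 0.1303]
tcp_rot: [-3.142, -0.002, 0.002]
wrist_force: [-0.0, 0.3, -0.1]
grip_width: 0.891
finger_force: 0.0
```

```bash
python3 - <<'E'
from h import *
s=env.read_state();im=env.camera("wrist");print(s["position"],s["tcp_rot"]);W=cam("wrist",s)
h=cv2.cvtColor(im,cv2.COLOR_RGB2HSV);u=proj(W,(.30,-.361,.051)).astype(int);print(u)
g=cv2.cvtColor(im,cv2.COLOR_RGB2GRAY);a=g[u[1]-70:u[1]+71,u[0]-70:u[0]+71]
m=((a<85)).astype(np.uint8);k,_,st,ce=cv2.connectedComponentsWithStats(m)
for i in range(1,k):
    if st[i,4]>150: c=(st[i,0]+st[i,2]/2+u[0]-70,st[i,1]+st[i,3]/2+u[1]-70);print(c,st[i],onz(W,c,.051))
print(g[u[1],u[0]-60:u[0]+61:6])
print(rel([.30,-.361,.0245]))
E
```

```text
[ 0.302 -0.361  0.13 ] [-3.142 -0.002  0.002]
[320 211]
(np.float64(327.5), np.float64(209.0)) [  48   42   59   52 2308] [ 0.302 -0.367  0.051]
(np.float64(353.5), np.float64(263.0)) [  68  103   71   38 1448] [ 0.257 -0.388  0.051]
[120 114 113 124 108 113 125  50  54  51  49  48  49  50  41  72 111 113
 113 119 119]
[ -1.961  -0.089 105.904]
```

Emit:
move_arm(linear=[[0,1,40],[0,1,75],[0,1,95],[0,1,105],[0,1,105],[0,1,105],[0,1,105],[0,1,105],[0,1,105],[0,1,105],[0,1,105],[0,1,105]], rotation=[[0,0,0],[0,0,0],[0,0,0],[0,0,0],[0,0,0],[0,0,0],[0,0,0],[0,0,0],[0,0,0],[0,0,0],[0,0,0],[0,0,0]], grip=[76,76,76,76,76,30,30,30,30,30,30,30], squeeze=50)

```text
clock: 39.15
position: [0.3017, -0.3633, 0.0268]
tcp_rot: [3.14, -0.004, 0.0]
wrist_force: [0.3, 1.5, 5.7]
grip_width: 0.405
finger_force: 49.4
```

Emit:
move_arm(linear=[[0,0,-10],[0,0,-40],[0,0,-80],[0,0,-125],[0,0,-165],[20,-15,-165],[240,-173,-165],[240,-173,-165],[240,-173,-165],[240,-173,-165],[240,-173,-165],[240,-173,-165]], rotation=[[0,0,0],[0,0,0],[0,0,0],[0,0,0],[0,0,0],[0,0,0],[0,0,0],[0,0,0],[0,0,0],[0,0,0],[0,0,0],[0,0,0]], grip=[30,30,30,30,30,30,30,30,30,30,30,30])

```text
clock: 40.35
position: [0.5439, -0.1867, 0.1915]
tcp_rot: [-3.141, -0.005, 0.004]
wrist_force: [-0.2, -1.1, -2.6]
grip_width: 0.404
finger_force: 50.7
```

Emit:
move_arm(linear=[[0,0,0],[0,0,0],[0,0,0],[0,0,0]], rotation=[[0,0,0],[0,0,0],[0,0,0],[0,0,0]], grip=[30,30,30,30])

```text
clock: 40.75
position: [0.5396, -0.1905, 0.1911]
tcp_rot: [3.141, -0.002, -0.001]
wrist_force: [-0.7, 0.2, -2.4]
grip_width: 0.407
finger_force: 50.7
```

```bash
python3 - <<'E'
from h import *
s=env.read_state();print(s["position"],s["tcp_rot"],s["grip_width"])
print(rel([.540,-.188,.110]),rel([.540,-.188,.1024]))
E
```

```text
[ 0.54  -0.191  0.191] [ 3.141 -0.002 -0.001] 0.40744482051068
[ 0.261 -2.614 81.095] [ 0.246 -2.621 88.695]
```

Emit:
move_arm(linear=[[0,-3,20],[0,-3,45],[0,-3,65],[0,-3,76],[0,-3,81],[0,-3,83],[0,-3,83]], rotation=[[0,0,0],[0,0,0],[0,0,0],[0,0,0],[0,0,0],[0,0,0],[0,0,0]], grip=[30,30,30,30,30,30,30])

```text
clock: 41.45
position: [0.5413, -0.1872, 0.1085]
tcp_rot: [3.14, -0.003, 0.0]
wrist_force: [0.1, 0.1, -2.2]
grip_width: 0.404
finger_force: 50.7
```

Emit:
move_arm(linear=[[0,0,1],[0,0,2],[0,0,3],[0,0,3]], rotation=[[0,0,0],[0,0,0],[0,0,0],[0,0,0]], grip=[30,30,30,30])

```text
clock: 41.85
position: [0.5411, -0.1868, 0.1051]
tcp_rot: [3.141, -0.003, 0.001]
wrist_force: [1.0, -0.2, -2.2]
grip_width: 0.4
finger_force: 50.9
```

Emit:
move_arm(linear=[[0,0,1],[0,0,1.5],[0,0,2],[0,0,2]], rotation=[[0,0,0],[0,0,0],[0,0,0],[0,0,0]], grip=[30,30,30,30])

```text
clock: 42.25
position: [0.5411, -0.1868, 0.105]
tcp_rot: [3.14, -0.004, 0.001]
wrist_force: [-3.7, 1.4, 9.8]
grip_width: 0.401
finger_force: 52.0
```

Seated at the expected height, so the plug is in the mouth. Release, then look at the tray.

Emit:
move_arm(linear=[[0,0,-1],[0,0,-1],[0,0,-1],[0,0,-1],[0,0,-15],[0,0,-50],[0,0,-100],[0,0,-150],[0,-40,-185],[0,-80,-189]], rotation=[[0,0,0],[0,0,0],[0,0,0],[0,0,0],[0,0,0],[0,0,0],[0,0,0],[0,0,0],[0,0,0],[0,0,0]], grip=[60,70,72,72,72,76,76,76,76,76])

```text
clock: 43.25
position: [0.5428, -0.1077, 0.2968]
tcp_rot: [3.138, -0.011, -0.003]
wrist_force: [1.2, 0.4, 0.5]
grip_width: 0.888
finger_force: 0.0
```

Emit:
move_arm(linear=[[-60,-255,0],[-60,-255,0],[-60,-255,0],[-60,-255,0],[-60,-255,0],[-60,-255,0],[-60,-255,0],[-60,-255,0],[-60,-255,0],[-60,-255,0]], rotation=[[0,0,0],[0,0,0],[0,0,0],[0,0,0],[0,0,0],[0,0,0],[0,0,0],[0,0,0],[0,0,0],[0,0,0]], grip=[76,76,76,76,76,76,76,76,76,76])

```text
clock: 44.25
position: [0.4808, 0.1468, 0.2914]
tcp_rot: [3.14, -0.002, -0.002]
wrist_force: [-0.5, -0.5, 0.8]
grip_width: 0.891
finger_force: 0.0
```

```bash
python3 - <<'E'
from look import *
s=env.read_state();print(s["position"],s["tcp_rot"],s["qvel"].max())
blobs();im=env.camera("wrist");cv2.imwrite("pics/x1.png",im[:,:,::-1])
D=env.camera("scene");cv2.imwrite("pics/x2.png",D[:,:,::-1])
plan([((.529,.164,.13),45,0)])
E
```

```text
[0.481 0.147 0.291] [ 3.14  -0.002 -0.002] 0.0030777498556185234
green [407. 106.] [  50   49 1920] [0.55  0.039]
green [306. 125.] [  46   48 1715] [0.529 0.164]
green [231. 176.] [  96   45 3222] [0.463 0.264]
green [388. 204.] [  45   44 1517] [0.424 0.055]
[ 48.  -16.8 181.5] [ 0.002 -0.002 -0.787] [0.529 0.164 0.11 ]
```

All five greens are present and on their marks. Only Gc (0.459, 0.229) is still crowded, so it goes to the free far corner.

```bash
python3 - <<'E'
from look import *
s=env.read_state();plan([((.460,.230,.13),45,0),((.5865,.3076,.13),45,0)])
im=cv2.imread("pics/x1.png")[:,:,::-1];W=cam("wrist",s)
m=cv2.inRange(cv2.cvtColor(im,cv2.COLOR_RGB2HSV),(28,85,30),(60,255,255))
print([ (c,m[150:202,c].sum()//255) for c in range(180,284,4)])
for u in((207,176),(257,177)): print(onz(W,u,.03))
E
```

```text
[-21.1 -82.8 181.3] [ 0.002 -0.002 -0.787] [0.46 0.23 0.11]
[ 105.3 -160.5  181.6] [ 0.002 -0.002 -0.787] [0.587 0.308 0.11 ]
[(180, np.uint64(0)), (184, np.uint64(14)), (188, np.uint64(27)), (192, np.uint64(35)), (196, np.uint64(39)), (200, np.uint64(41)), (204, np.uint64(44)), (208, np.uint64(45)), (212, np.uint64(44)), (216, np.uint64(41)), (220, np.uint64(36)), (224, np.uint64(28)), (228, np.uint64(5)), (232, np.uint64(0)), (236, np.uint64(12)), (240, np.uint64(27)), (244, np.uint64(35)), (248, np.uint64(40)), (252, np.uint64(43)), (256, np.uint64(41)), (260, np.uint64(44)), (264, np.uint64(42)), (268, np.uint64(38)), (272, np.uint64(34)), (276, np.uint64(23)), (280, np.uint64(0))]
[0.463 0.296 0.03 ]
[0.462 0.23  0.03 ]
```

Emit:
move_arm(linear=[[-21,-83,180],[-21,-83,180],[-21,-83,180],[-21,-83,180],[-21,-83,180],[-21,-83,180],[-21,-83,180],[-21,-83,180],[-21,-83,180]], rotation=[[0,0,-0.787],[0,0,-0.787],[0,0,-0.787],[0,0,-0.787],[0,0,-0.787],[0,0,-0.787],[0,0,-0.787],[0,0,-0.787],[0,0,-0.787]], grip=[76,76,76,76,76,76,76,76,76])

```text
clock: 45.3
position: [0.46, 0.231, 0.1118]
tcp_rot: [3.139, -0.002, 0.786]
wrist_force: [-1.0, -0.6, 0.3]
grip_width: 0.89
finger_force: 0.0
```

```bash
python3 - <<'E'
from look import *
s=env.read_state();print(s["position"],s["tcp_rot"]);blobs()
plan([((.460,.230,.03),45,0),((.5865,.3076,.08),45,0)])
E
```

```text
[0.46  0.231 0.112] [ 3.139 -0.002  0.786]
green [256. 146.] [  86   85 5748] [0.462 0.296]
green [450. 206.] [  83   79 5082] [0.531 0.162]
green [324. 210.] [  78   79 4897] [0.462 0.227]
green [562. 292.] [  91   76 5174] [0.55  0.036]
green [406. 351.] [ 22  42 414] [0.42  0.082]
[ -0.9   0.5 101.8] [ 0.002 -0.002  0.001] [0.46 0.23 0.01]
[143.5  35.3  52.2] [ 0.002 -0.002  0.001] [0.587 0.308 0.06 ]
```

Emit:
move_arm(linear=[[-1,3,40],[-1,3,75],[-1,3,92],[-1,3,101],[-1,3,101],[-1,3,101],[-1,3,101],[-1,3,101],[-1,3,101],[-1,3,101]], rotation=[[0,0,0],[0,0,0],[0,0,0],[0,0,0],[0,0,0],[0,0,0],[0,0,0],[0,0,0],[0,0,0],[0,0,0]], grip=[76,76,76,76,76,45,45,45,45,45], squeeze=30)

```text
clock: 46.35
position: [0.4623, 0.2287, 0.0118]
tcp_rot: [3.138, -0.004, 0.788]
wrist_force: [-1.0, 0.1, 7.2]
grip_width: 0.678
finger_force: 32.8
```

Emit:
move_arm(linear=[[0,0,-15],[0,0,-45],[0,0,-80],[40,10,-80],[80,20,-80],[115,28,-80],[144,33,-80],[144,33,-80],[144,33,-50],[144,33,-20],[144,33,-7],[144,33,-2]], rotation=[[0,0,0],[0,0,0],[0,0,0],[0,0,0],[0,0,0],[0,0,0],[0,0,0],[0,0,0],[0,0,0],[0,0,0],[0,0,0],[0,0,0]], grip=[45,45,45,45,45,45,45,45,45,45,45,45])

```text
clock: 47.55
position: [0.5837, 0.3059, 0.0118]
tcp_rot: [-3.141, 0.004, 0.788]
wrist_force: [-6.5, -2.9, 18.1]
grip_width: 0.682
finger_force: 34.4
```

Emit:
move_arm(linear=[[0,0,0],[0,0,1],[0,0,2],[0,0,2]], rotation=[[0,0,0],[0,0,0],[0,0,0],[0,0,0]], grip=[45,45,45,45])

```text
clock: 47.95
position: [0.5871, 0.3073, 0.0119]
tcp_rot: [3.139, -0.003, 0.787]
wrist_force: [-0.7, -0.8, 2.8]
grip_width: 0.682
finger_force: 33.3
```

In contact with the tray. Release, back off to the viewpoint and verify.

Emit:
move_arm(linear=[[0,0,0],[0,0,0],[0,0,0],[0,0,-10],[0,0,-45],[0,0,-90],[0,0,-135],[0,0,-180]], rotation=[[0,0,0],[0,0,0],[0,0,0],[0,0,0],[0,0,0],[0,0,0],[0,0,0],[0,0,0]], grip=[70,71,71,71,71,71,71,71])

```text
clock: 48.75
position: [0.5856, 0.3071, 0.1931]
tcp_rot: [3.139, -0.002, 0.788]
wrist_force: [1.1, -0.1, -0.8]
grip_width: 0.829
finger_force: 0.0
```

Emit:
move_arm(linear=[[-187,39,-100],[-187,39,-100],[-187,39,-100],[-187,39,-100],[-187,39,-100],[-187,39,-100],[-187,39,-100],[-187,39,-100],[-187,39,-100],[-187,39,-100]], rotation=[[0,0,0.787],[0,0,0.787],[0,0,0.787],[0,0,0.787],[0,0,0.787],[0,0,0.787],[0,0,0.787],[0,0,0.787],[0,0,0.787],[0,0,0.787]], grip=[71,71,71,71,71,71,71,71,71,71])

```text
clock: 49.75
position: [0.4814, 0.1475, 0.2901]
tcp_rot: [3.141, -0.001, 0.002]
wrist_force: [-0.6, -0.3, 0.3]
grip_width: 0.83
finger_force: 0.0
```

```bash
python3 - <<'E'
from look import *
from scipy.spatial.distance import pdist
s=env.read_state();print(s["position"],s["tcp_rot"],s["qvel"].max())
b=np.array([o[3] for o in blobs() if o[0]=="green"]);print(pdist(b).min())
im=env.camera("side");cv2.imwrite("pics/f.png",im[:,:,::-1])
E
```

```text
[0.481 0.148 0.29 ] [ 3.141 -0.001  0.002] 0.0019079903930157753
green [185.  74.] [  52   52 2154] [0.588 0.308]
green [408. 108.] [  50   49 1935] [0.55  0.039]
green [306. 125.] [  47   48 1722] [0.529 0.164]
green [206. 177.] [  45   44 1572] [0.462 0.298]
green [388. 205.] [  45   44 1517] [0.424 0.055]
0.12639620247459962
```

View pics/f.png

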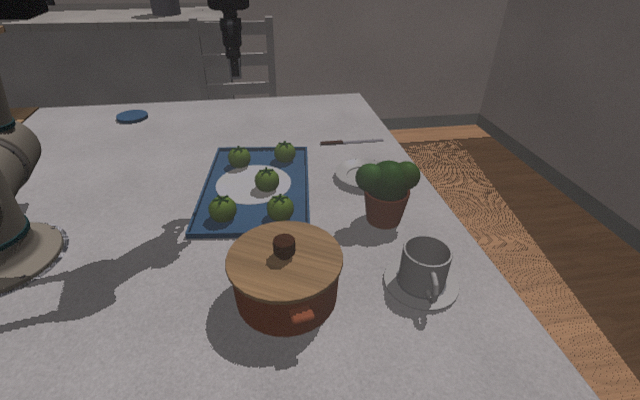

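The lid sits flat on the crock at (285,265), the five greens are spread on the tray, and the bystanders haven't moved. I'll wait briefly for a late knock, then re-check and hand in.

Emit:
move_arm(linear=[[0,0,0],[0,0,0],[0,0,0],[0,0,0],[0,0,0],[0,0,0],[0,0,0],[0,0,0],[0,0,0],[0,0,0],[0,0,0],[0,0,0]], rotation=[[0,0,0],[0,0,0],[0,0,0],[0,0,0],[0,0,0],[0,0,0],[0,0,0],[0,0,0],[0,0,0],[0,0,0],[0,0,0],[0,0,0]], grip=[71,71,71,71,71,71,71,71,71,71,71,71])

```text
clock: 51.05
position: [0.4813, 0.1472, 0.2905]
tcp_rot: [3.141, -0.002, 0.001]
wrist_force: [0.4, 0.5, 0.1]
grip_width: 0.828
finger_force: 0.0
```

Emit:
move_arm(linear=[[0,0,0],[0,0,0],[0,0,0],[0,0,0],[0,0,0],[0,0,0],[0,0,0],[0,0,0],[0,0,0],[0,0,0],[0,0,0],[0,0,0]], rotation=[[0,0,0],[0,0,0],[0,0,0],[0,0,0],[0,0,0],[0,0,0],[0,0,0],[0,0,0],[0,0,0],[0,0,0],[0,0,0],[0,0,0]], grip=[71,71,71,71,71,71,71,71,71,71,71,71])

```text
clock: 52.25
position: [0.4813, 0.1472, 0.2905]
tcp_rot: [3.141, -0.002, 0.0]
wrist_force: [-0.3, 0.9, -0.6]
grip_width: 0.836
finger_force: 0.0
```

```bash
python3 - <<'E'
from look import *
from scipy.spatial.distance import pdist
b=np.array([o[3] for o in blobs() if o[0]=="green"])
if len(b)==5 and pdist(b).min()>.115: print(env.finish_job())
E
```

```text
green [186.  74.] [  53   53 2174] [0.588 0.307]
green [408. 108.] [  50   49 1923] [0.55  0.039]
green [306. 125.] [  46   48 1708] [0.529 0.165]
green [206. 178.] [  45   45 1567] [0.462 0.298]
green [388. 205.] [  45   44 1521] [0.424 0.056]
the job is handed in; nothing more can be done
None
```

The job is handed in at about 52 s (no verdict was shown): all three red tomatoes are in the crock with the lid seated back on, the five green ones are spread on the tray at least 6 cm apart, and the cup, plate and plant were left alone.

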